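Swing the ball dish round to the feed cup

ROBOT

A 7-joint arm with a two-finger parallel gripper is mounted at the origin on the work surface. World frame = base frame: x ahead of the robot, y to its left, z up, the work surface at z = 0. Lengths are in m, angles in rad, forces in N, time in s.
With the tool pointing down it reaches from about 0.4 to 0.925 m from the base axis. Payload 4.1 kg.
Tool frame: the origin (TCP) lies where the fingers leave the gripper's body, on its centre line; the fingertips stand 73 mm ahead of it and the grasp point (between the pads) lies 54 mm ahead of it; z points along the fingers, y is the line along which they close (so a half turn about z gives the same grasp; the last joint's range is limited). The gripper opens to 85 mm and grips with 20 to 120 N. Pads are 22 mm wide; open, the fingers measure 114 mm over their backs; the gripper's body (76 mm by 85 mm) begins 54 mm behind the grasp point. The pads swing forward as they close: fully open they stand 13 mm farther back than shut.
Start: joints at [1.039, 0.398, 0.045, 1.537, -0.019, 1.207, -0.051], TCP at [0.273, -0.59, 0.304] pointing down, gripper open.
Joint ranges: [-2.82, 2.82], [-0.49, 2.23], [-1.37, 1.46], [0, 2.46], [-1.36, 4.5], [0.23, 2], [-2.94, 2.94]. Speed limits (rad/s): [2.57, 2.57, 3.14, 3.14, 3.14, 3.14, 3.14].

INTERFACE

Orientations are given as a unit quaternion [x, y, z, w].
In Python, from station import r gives the robot as it stands. The module is installed in compiled form; this text tells all that it offers.
- The arm moves only by the tool move_arm, never from a script. Its argument "series" is a list of rows, each a list of 2 entries, a list of its own where there are three numbers: the shift along the tool's x, y, z in units of 0.25 m (1.0 is 0.25 m), then the turn, a rotation vector about the tool's x, y, z in units of pi rad (1.0 is pi rad). A call has exactly 10 rows; each row is the pose to reach, as a shift and turn from the pose commanded when the call began, along the tool's axes at that moment, turning the shorter way round; what a row does not reach only later rows make up. A row lasts 1/10 s, in which the tool goes at most 50 mm and 8.59 degrees, less where a joint would pass 70% of its speed; a pose out of reach is approached as far as the arm can. A call with a number of a shift or a turn outside -1 to 1 is refused whole. A call with a gripper value outside its range is refused whole. "fingers" is the opening, from -1 (shut) to 1 (fully open), set as the call begins (left out, the last holds). The fingers move at their own pace and stop on an object; "force" is the grip in N (left out, the last holds). Time passes only in rows, so rows that repeat a pose let the fingers close, or fill a call up. It gives the time, the measured TCP pose, the force, the opening and the grip force at its end, in the units of the state.
- r.sense(): the state, without advancing time (a new reading comes with each control period).
- r.camera(name): name is "scene" or "top" or "wrist"; returns a dict with "img" (420x560x3 uint8, blue, green, red), "K" (3x3 intrinsics, pixels), "dist" ([k1, k2, p1, p2, k3] as OpenCV has them; the pictures are not rectified), "eye" and "attitude" of the camera in the world; the wrist camera has in their place "T_tool_cam" (4x4, takes a point from camera to tool coordinates, whose origin is the TCP and whose axes are the flange's). Camera axes: x right, y down, z forward; pixel columns grow to the right and rows downward; lengths in m; the calibration is good to about 2 mm. A picture is of the moment at which its call begins: read the wrist's pose just before it. There is no depth.
- r.hand_in(): hands the job in; it is judged then, once.
The state is a dict: "time_s": time; "q": joint angles; "dq": joint speeds; "joint_efforts": joint torques, N m; "position": TCP position; "tcp_rot": TCP orientation; "wrist_force": force on the tool from outside, world axes, zero at the start; "ft_torque": the same for the moment, N m; "finger_gap": finger opening in m; "gripper_force": force on a finger pad.
Only numpy, scipy, OpenCV 4.12 (cv2) and the standard library are available. Lean on these libraries where they do the work, as an engineer would, in place of code of your own. Each camera call takes 0.05 s, during which the arm holds its last target. There are 200 camera calls.

TASK

Take the aluminium dish by its thin-walled plastic handle, gripping it gently, lift it off the bench and swing it round about a quarter turn so that its pouring lip points straight at the printer chassis, with the tip of the lip over the middle of the round feed cup and about 35 mm above its rim. Keep the dish level and the loose steel ball in the middle of it all the way, inside the scribed ring, touching neither the ball nor the chassis nor the other things on the bench. Do not tip the ball out or put the dish down: finish still holding the dish there, level and steady.

Things in the scene. Friction and masses are not known exactly. Their poses are not given: they have to be found in the camera images.
- dish: round shallow plain aluminium dish, 130 mm across and 14 mm high at the rim, about 0.16 to 0.25 kg, loose on the bench at the start; origin at the centre of its flat 96 mm foot, z up, x from the handle across to the pouring lip. Its inside is a flat floor 32 mm across, 4 mm above the foot, then a gentle 5 degree slope up to the rim. A dark ring scribed in the slope has a 38 mm radius
- dish_grip (a point): middle of the dish's thin-walled grey plastic block handle, which is spoiled if either finger presses with more than 60 N (20 to 40 N holds it well), to be grasped from above: block 44 mm long (along the dish's x), 16 mm thick (along the dish's y, to be gripped across this), 30 mm tall, its top 44 mm and its underside 14 mm above the bench. The point is 29 mm above the foot and 94 mm from the dish's centre on the -x side; axes as the dish's
- dish_mid (a point): the dish's centre, 16 mm above its foot, where the ball's centre is when the ball lies in the middle; axes as the dish's, z up when level
- dish_lip (a point): outer tip of the pouring lip, a 22 mm wide channel-shaped tab on the rim opposite to the handle; 79 mm from the dish's centre on the +x side and 14 mm above the foot; axes as the dish's
- ball_center (a point): centre of the loose dark steel bearing ball, 24 mm across, 56 g, lying near the middle of the dish and rolling very freely; its axes mean nothing
- ball: the same steel ball; origin at its centre
- chassis: opened black printer chassis, fixed to the bench, 190 mm deep, 300 mm wide and 80 mm high, with a white round feed cup standing at the middle of its front. Origin on the bench under the cup's centre; x points from the cup into the chassis, away from the robot; chassis body begins 33 mm from the cup's centre
- cup_mouth (a point): centre of the open mouth of the feed cup, 90 mm above the bench, cup 60 mm across outside and 52 mm inside; axes as the chassis's: the lip shall point along +x, so the dish hangs on the -x (robot) side of the cup
- screwdriver: bystander: screwdriver with blue handle, 170 mm long, lying on the bench
- brush: bystander: brush, 170 mm long, lying on the bench
- bottle: bystander: white bottle with a cap, 54 mm across, 120 mm tall, standing; origin under its middle
- gear: bystander: white plastic gear wheel, 60 mm across, 20 mm high; origin under its middle
Mind the look-alikes: they are no part of the job. Several things have the shape of the dish; the one meant has the colours described above.

How it is judged:
On the way:
1. the dish is lifted at least 50 mm off the bench, level, with the ball in its middle (height (world z) of dish_mid above 0.066 m and angle between dish_mid's own z axis and vertical below 0.12 rad and distance between ball_center and dish_mid below 0.034 m), for 0.2 s.
At the end, for the whole second after the job is handed in: the held dish is still, within 0.09 rad of level, the lip tip within 20 mm (sideways) of the cup centre and 15 to 60 mm above its rim, dish and chassis aligned within 0.2 rad, the ball within 22 mm of the dish centre, the fingers gripping it and nothing else carrying it (horizontal distance between dish_lip and cup_mouth below 0.02 m and z of dish_lip in the frame of cup_mouth between 0.015 and 0.06 m and angle between the x axis of dish_mid and the x axis of cup_mouth, either way round below 0.2 rad and x of dish_mid in the frame of cup_mouth below -0.05 m and angle between dish_mid's own z axis and vertical below 0.09 rad and horizontal distance between ball_center and dish_mid below 0.022 m and distance between ball_center and dish_mid below 0.026 m and contact force between the fingers and dish above 2 N and contact force between dish and chassis below 0.1 N and linear speed of dish below 0.02 m/s); the arm keeps its last pose, push and grip.
It fails at once if the ball rolls out past the scribed ring (its centre more than 38 mm from the dish's centre) or leaves the dish, or the robot touches it (horizontal distance between ball_center and dish_mid above 0.038 m or distance between ball_center and dish_mid above 0.042 m or contact force between any of the arm, the fingers and ball above 0.3 N).
It fails at once if the dish tips more than 0.17 rad (10 degrees) (angle between dish_mid's own z axis and vertical above 0.17 rad).
It fails at once if the dish is squeezed too hard, fingers pressing more than 120 N in all (60 N each) (contact force between the fingers and dish above 120 N).
It fails at once if the dish or the fingers bump the chassis with more than 2 N (contact force between any of dish, the fingers and chassis above 2 N).
It fails at once if a bystander is moved more than 30 mm (distance of any of screwdriver, brush, bottle, gear from where it was at the start of the episode above 0.03 m).
It also fails if it takes over 59 s, if anything falls off the work surface, if the arm or the gripper's body presses on something with over 40 N, if the wrist force passes 120 N, or if a joint passes its speed limit or range.

## Working session

There is one attempt and no reset: what is moved stays moved. The work goes in short steps, Python scripts to look and compute and a tool call to move; the robot and the scene stay as the last step left them, time stands still between calls to the robot, and variables do not carry over. Pictures are saved under pics/ and viewed, at most 10 in all, crops included, and the job is handed in when it is done.

Besides the shell and the picture viewer there is one more tool, called after ">>>" in YAML: its name, and indented under it one key for each argument. move_arm: Moves the arm, as the interface text tells. Its arguments: {"type":"object","properties":{"series":{"type":"array","items":{"type":"array"}},"fingers":{"type":"number"},"force":{"type":"number"}},"required":["series"]}

```bash
mkdir -p pics; cat > h.py <<'E'
import numpy as np, cv2
from scipy.spatial.transform import Rotation as R
from station import r
def cam(n):
    s=r.sense(); c=r.camera(n)
    K=np.array(c['K']);d=np.array(c['dist'],float)
    if n=='wrist':
        T=np.eye(4);T[:3,:3]=R.from_quat(s['tcp_rot']).as_matrix();T[:3,3]=s['position']
        M=T@np.array(c['T_tool_cam']);Rm=M[:3,:3];e=M[:3,3]
    else:
        e=np.array(c['eye']);a=np.array(c['attitude']);Rm=a if a.shape==(3,3) else R.from_quat(a).as_matrix()
    return dict(img=c['img'],K=K,d=d,R=Rm,e=e)
def ray(c,uv):
    p=cv2.undistortPoints(np.array(uv,float).reshape(-1,1,2),c['K'],c['d']).reshape(-1,2)
    v=np.c_[p,np.ones(len(p))]@c['R'].T
    return v/np.linalg.norm(v,axis=1)[:,None]
def onz(c,uv,z):
    v=ray(c,uv);return c['e']+v*((z-c['e'][2])/v[:,2])[:,None]
def proj(c,P):
    P=(np.atleast_2d(P)-c['e'])@c['R']
    return cv2.projectPoints(P,np.zeros(3),np.zeros(3),c['K'],c['d'])[0].reshape(-1,2)
def tri(c1,u1,c2,u2):
    a=ray(c1,[u1])[0];b=ray(c2,[u2])[0]
    t=np.linalg.lstsq(np.c_[a,-b],c2['e']-c1['e'],rcond=None)[0]
    p=c1['e']+a*t[0];q=c2['e']+b*t[1];return (p+q)/2,np.linalg.norm(p-q)
E
python3 - <<'E'
from h import *
for n in ['scene','top']:
    c=cam(n);cv2.imwrite(f'pics/{n}.png',c['img']);print(n,c['e'],c['R'].round(2).tolist(),c['K'][0,0])
c=cam('wrist');cv2.imwrite('pics/w0.png',c['img']);print(c['e'],r.sense()['tcp_rot'])
E
```

```text
scene [ 1.06238973 -0.58277129  1.01368777] [[0.74, 0.49, -0.45], [0.67, -0.55, 0.5], [-0.0, -0.67, -0.74]] 541.7444592342024
top [0.28029875 0.04867479 1.31920904] [[-0.0, -0.99, 0.16], [-1.0, 0.0, 0.0], [-0.0, -0.16, -0.99]] 500.77590541634476
[ 0.33391446 -0.56120593  0.37268452] [ 9.76662480e-01  2.14778635e-01 -2.08743003e-04 -7.03556337e-04]
```

View pics/top.png

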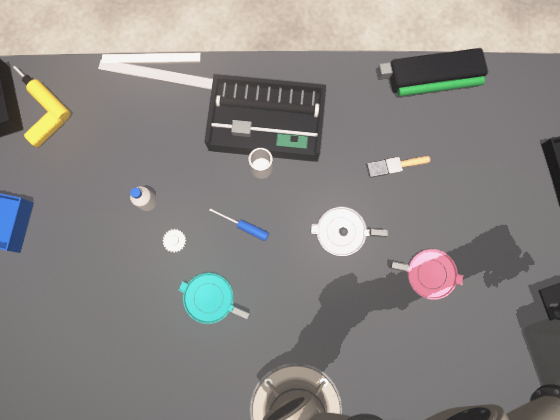

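View pics/scene.png

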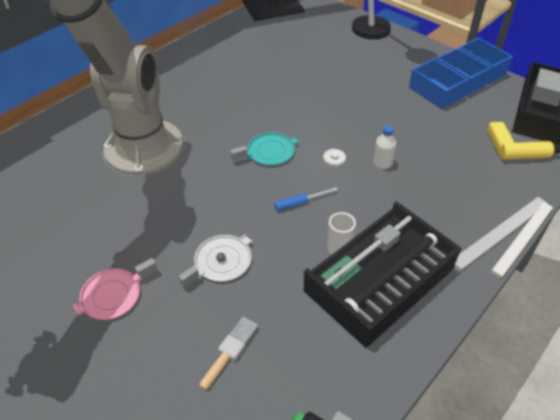

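The candidates are a silver dish with a ball (top 341,231; scene 222,258), a teal one (208,298) and a pink one (433,274). The aluminium dish holding the steel ball is the silver one. Its handle is at top (377,232) and scene (190,274), and the cup mouth is at top (261,157) and scene (342,222). I'll check this in one close crop.

```bash
python3 - <<'E'
from h import *
t=cv2.imread('pics/top.png');s=cv2.imread('pics/scene.png')
f=lambda im,x,y,w,h,k:cv2.resize(im[y:y+h,x:x+w],None,fx=k,fy=k,interpolation=cv2.INTER_CUBIC)
a=f(t,300,195,100,75,4);b=f(t,235,135,50,75,4);c=f(s,170,225,100,75,4);d=f(s,317,205,50,75,4)
cv2.imwrite('pics/crop.png',np.vstack([np.hstack([a,b]),np.hstack([c,d])]))
E
```

```text
(no output)
```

View pics/crop.png

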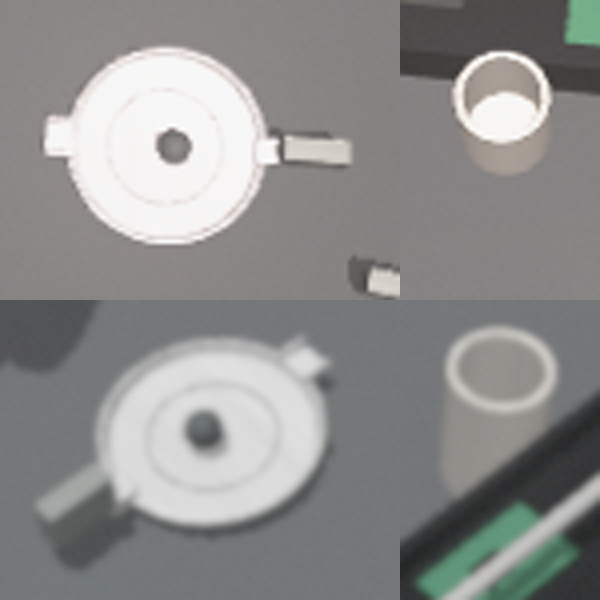

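The crop shows the silver dish with a dark ball inside the ring. Its lip is at top (313,229) and its grey handle at top (379.5,232.5) and scene (188,272.5). The cup mouth is at top (260.5,159) and scene (342,222).

```bash
python3 - <<'E'
from h import *
np.set_printoptions(precision=4,suppress=True)
t=cam('top');s=cam('scene')
for n,a,b,z in [('handle top',(379.5,232.5),(188,272.5),.044),('rim c',(341.75,231.25),(223,258),.014),('ball',(343.5,231.5),(221.2,257.5),.016),('cup',(260.5,159.2),(342.2,222),.09),('lip',(313.5,228.8),(246,240),.014)]:
    print(n,*tri(t,a,s,b),onz(t,[a],z)[0],onz(s,[b],z)[0])
# chassis front edge direction, z=.08: bottom edge corners of the front top edge
print(onz(t,[(208,149),(320,155)],0.08))
print(onz(t,[(245,229),(268,238),(427,158),(370,168)],0.02))
print(onz(s,[(307,281),(388,210)],.08))
st=r.sense();print(st['finger_gap'],R.from_quat(st['tcp_rot']).as_matrix())
w=cam('wrist');T=r.sense();Rt=R.from_quat(T['tcp_rot']).as_matrix();print(Rt.T@(w['e']-T['position']),Rt.T@w['R'],w['K'][0])
E
```

```text
handle top [ 0.4471 -0.2184  0.0429] 0.0008546798074190102 [ 0.4467 -0.2185  0.044 ] [ 0.448  -0.2184  0.044 ]
rim c [ 0.4554 -0.1251  0.01  ] 0.0016984877158650361 [ 0.4544 -0.1252  0.014 ] [ 0.4584 -0.1263  0.014 ]
ball [ 0.4541 -0.129   0.0146] 0.001755123308126353 [ 0.4534 -0.1295  0.016 ] [ 0.4555 -0.1289  0.016 ]
cup [0.6301 0.0869 0.0889] 0.001111873205581799 [0.6294 0.0865 0.09  ] [0.6309 0.0866 0.09  ]
lip [ 0.4606 -0.0519  0.0127] 0.002242540738767603 [ 0.4612 -0.0509  0.014 ] [ 0.4607 -0.0534  0.014 ]
[[ 0.6601  0.2219  0.08  ]
 [ 0.6428 -0.0657  0.08  ]]
[[ 0.4605  0.129   0.02  ]
 [ 0.4365  0.0687  0.02  ]
 [ 0.6517 -0.3603  0.02  ]
 [ 0.624  -0.2046  0.02  ]]
[[ 0.6706 -0.0814  0.08  ]
 [ 0.683   0.1933  0.08  ]]
0.08552568809301095 [[ 0.9077  0.4195 -0.0004]
 [ 0.4195 -0.9077  0.0008]
 [-0.     -0.0009 -1.    ]]
[ 0.0676 -0.0002 -0.0695] [[ 0.0007 -0.9634 -0.2682]
 [ 1.      0.001  -0.0011]
 [ 0.0013 -0.2682  0.9634]] [366.9496   0.     281.2846]
```

```bash
cat >> h.py <<'E'
def plan(p,yaw,level=True):
    s=r.sense();A=R.from_quat(s['tcp_rot'])
    B=R.from_matrix([[np.cos(yaw),np.sin(yaw),0],[np.sin(yaw),-np.cos(yaw),0],[0,0,-1]])
    print('shift',(A.inv().apply(np.array(p)-s['position'])/.25).round(4),'turn',((A.inv()*B).as_rotvec()/np.pi).round(4))
E
python3 -c "
from h import *
plan([.447,-.205,.25],np.radians(85))"
```

```text
shift [ 1.279  -1.1048  0.215 ] turn [-2.000e-04 -1.000e-04 -3.344e-01]
```

>>> move_arm:
  series:
    - [[0.1, -0.09, 0.01], [0, 0, -0.03]]
    - [[0.22, -0.19, 0.03], [0, 0, -0.06]]
    - [[0.34, -0.29, 0.05], [0, 0, -0.1]]
    - [[0.46, -0.4, 0.08], [0, 0, -0.13]]
    - [[0.58, -0.5, 0.1], [0, 0, -0.17]]
    - [[0.7, -0.6, 0.12], [0, 0, -0.2]]
    - [[0.8, -0.69, 0.13], [0, 0, -0.23]]
    - [[0.88, -0.76, 0.14], [0, 0, -0.26]]
    - [[0.95, -0.82, 0.15], [0, 0, -0.28]]
    - [[1.0, -0.86, 0.15], [0, 0, -0.3]]
  fingers: 1
  force: 35

```text
time_s: 1.3
position: [0.41, -0.2884, 0.2662]
tcp_rot: [0.771, 0.637, -0.0, -0.0]
wrist_force: [0.3, -0.8, -0.1]
finger_gap: 0.085
gripper_force: 0.0
```

```bash
python3 -c "
from h import *
plan([.447,-.205,.25],np.radians(85))"
```

```text
shift [0.3556 0.0822 0.0649] turn [-0.0001 -0.0001 -0.033 ]
```

>>> move_arm:
  series:
    - [[0.06, 0.015, 0.01], [0, 0, -0.008]]
    - [[0.13, 0.03, 0.025], [0, 0, -0.015]]
    - [[0.2, 0.045, 0.04], [0, 0, -0.022]]
    - [[0.27, 0.06, 0.05], [0, 0, -0.028]]
    - [[0.32, 0.074, 0.06], [0, 0, -0.033]]
    - [[0.35, 0.082, 0.065], [0, 0, -0.033]]
    - [[0.355, 0.082, 0.065], [0, 0, -0.033]]
    - [[0.355, 0.082, 0.065], [0, 0, -0.033]]
    - [[0.355, 0.082, 0.065], [0, 0, -0.033]]
    - [[0.355, 0.082, 0.065], [0, 0, -0.033]]

```text
time_s: 2.3
position: [0.4465, -0.2078, 0.2503]
tcp_rot: [0.739, 0.673, -0.0, 0.0]
wrist_force: [-0.6, -0.6, -0.2]
finger_gap: 0.0853
gripper_force: 0.0
```

```bash
python3 - <<'E'
from h import *
s=r.sense();print(s['position'])
c=cam('wrist');im=c['img'].copy();cv2.imwrite('pics/w1raw.png',im)
P=[[.447,-.2184,.044],[.4544,-.125,.014],[.4535,-.129,.016]]
for u in proj(c,P): cv2.drawMarker(im,tuple(int(x) for x in u),(0,0,255),0,12)
print(proj(c,P))
cv2.imwrite('pics/w1.png',im)
E
```

```text
[ 0.44648868 -0.2077532   0.25025474]
[[283.58653113 217.72695112]
 [281.95706287  94.60748069]
 [281.29771959  99.77010585]]
```

View pics/w1.png

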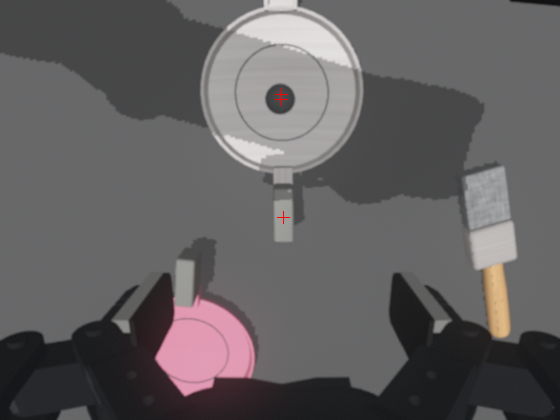

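The wrist view confirms the fit. The red markers fall on the handle top (283,218) and the ball (281,98), and the handle runs vertically, so the dish yaw is about 85°. The pink dish's handle (187,283) is near the left finger, so I'll check the clearance and go down part-open.

```bash
python3 - <<'E'
from h import *
im=cv2.imread('pics/w1raw.png');c=cam('wrist')
print('pink handle',onz(c,[(177,262),(197,262),(195,305),(176,305)],.044))
print('handle corners',onz(c,[(275,200),(293,200),(274,241),(293,241)],.044))
g=cv2.cvtColor(im,6)
for y in (205,215,225,235): print(y,g[y,266:302])
print('col',g[165:250,284])
print('lip',onz(c,[(281.5,5),(283.5,221)],.014))
plan([.447+.003*np.cos(1.484),-.2184+.003,.15],np.radians(85))
E
```

```text
pink handle [[ 0.35714268 -0.24762507  0.044     ]
 [ 0.37353363 -0.24905562  0.044     ]
 [ 0.36556759 -0.28773058  0.044     ]
 [ 0.34936555 -0.28640744  0.044     ]]
handle corners [[ 0.44172766 -0.20348462  0.044     ]
 [ 0.45555637 -0.20476447  0.044     ]
 [ 0.43769179 -0.23673774  0.044     ]
 [ 0.45275444 -0.23813308  0.044     ]]
205 [105 105 106 105 105 105 107 120 142 156 160 160 160 160 160 160 159 159
 159 158 159 158 158 158 155 147 128  99  80  76  75  76  76  76  76  75]
215 [105 105 105 105 105 104 105 118 140 153 158 159 159 158 158 158 158 158
 157 158 158 157 157 157 155 147 129 103  82  75  75  75  75  76  75  76]
225 [105 105 104 105 105 104 105 116 137 151 157 158 158 157 157 157 157 157
 156 156 156 156 156 155 154 147 131 111 100  98 100 101 104 105 105 104]
235 [105 105 105 105 104 105 106 115 132 146 155 157 156 157 156 156 156 155
 155 155 154 154 154 154 152 146 132 114 105 105 105 105 104 105 105 105]
col [150 127 127 147 158 160 159 158 159 159 159 158 159 157 158 158 157 147
 117  86  76  76  77  85  98 107 112 113 113 113 113 113 113 114 129 151
 159 159 159 159 159 159 159 159 158 158 158 158 158 158 157 158 158 157
 157 157 157 157 157 156 156 156 156 156 156 156 155 155 156 155 155 154
 154 154 155 151 138 118 105 104 104 104 105 104 105]
lip [[ 0.4601773  -0.05861842  0.014     ]
 [ 0.44609392 -0.2297105   0.014     ]]
shift [-0.0312  0.0056  0.4009] turn [ 0.      0.0001 -0.0018]
```

```bash
python3 - <<'E'
from h import *
plan([.447,-.2165,.086],np.radians(85))
E
```

```text
shift [-0.0356  0.0049  0.6569] turn [ 0.      0.0001 -0.0018]
```

>>> move_arm:
  series:
    - [[-0.01, 0.005, 0.05], [0, 0, -0.002]]
    - [[-0.02, 0.005, 0.13], [0, 0, -0.002]]
    - [[-0.03, 0.005, 0.22], [0, 0, -0.002]]
    - [[-0.035, 0.005, 0.31], [0, 0, -0.002]]
    - [[-0.035, 0.005, 0.4], [0, 0, -0.002]]
    - [[-0.035, 0.005, 0.48], [0, 0, -0.002]]
    - [[-0.035, 0.005, 0.54], [0, 0, -0.002]]
    - [[-0.035, 0.005, 0.59], [0, 0, -0.002]]
    - [[-0.035, 0.005, 0.625], [0, 0, -0.002]]
    - [[-0.035, 0.005, 0.655], [0, 0, -0.002]]
  fingers: 0.4

```text
time_s: 3.4
position: [0.4472, -0.2159, 0.0857]
tcp_rot: [0.737, 0.676, -0.0, -0.0]
wrist_force: [0.7, 0.3, -0.3]
finger_gap: 0.0596
gripper_force: 0.0
```

```bash
python3 - <<'E'
from h import *
c=cam('wrist');cv2.imwrite('pics/w2.png',c['img']);s=r.sense();print(s['position'],s['finger_gap'])
print(proj(c,[[.447,-.2184,.044]]))
E
```

```text
[ 0.4466935  -0.2156179   0.08494941] 0.060063439351686794
[[282.19091452 325.66073021]]
```

View pics/w2.png

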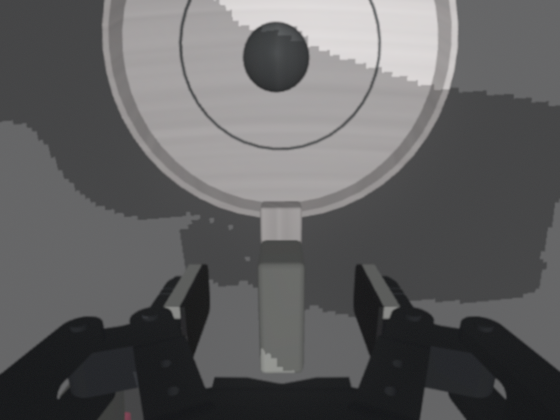

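The handle (259–303, 240–372) is centred between the pads and parallel to them, and the ball (276,57) is well inside the ring. Closing now.

>>> move_arm:
  series:
    - [[0, 0, 0], [0, 0, 0]]
    - [[0, 0, 0], [0, 0, 0]]
    - [[0, 0, 0], [0, 0, 0]]
    - [[0, 0, 0], [0, 0, 0]]
    - [[0, 0, 0], [0, 0, 0]]
    - [[0, 0, 0], [0, 0, 0]]
    - [[0, 0, 0], [0, 0, 0]]
    - [[0, 0, 0], [0, 0, 0]]
    - [[0, 0, 0], [0, 0, 0]]
    - [[0, 0, 0], [0, 0, 0]]
  fingers: -1
  force: 35

```text
time_s: 4.45
position: [0.4475, -0.2161, 0.087]
tcp_rot: [0.737, 0.676, 0.0, 0.0]
wrist_force: [-0.1, -0.5, 5.7]
finger_gap: 0.0154
gripper_force: 37.1
```

>>> move_arm:
  series:
    - [[0, 0, -0.003], [0, 0, 0]]
    - [[0, 0, -0.008], [0, 0, 0]]
    - [[0, 0, -0.014], [0, 0, 0]]
    - [[0, 0, -0.021], [0, 0, 0]]
    - [[0, 0, -0.028], [0, 0, 0]]
    - [[0, 0, -0.035], [0, 0, 0]]
    - [[0, 0, -0.042], [0, 0, 0]]
    - [[0, 0, -0.047], [0, 0, 0]]
    - [[0, 0, -0.05], [0, 0, 0]]
    - [[0, 0, -0.05], [0, 0, 0]]

```text
time_s: 5.45
position: [0.4473, -0.2158, 0.099]
tcp_rot: [0.737, 0.676, 0.0, 0.0]
wrist_force: [-0.2, -0.4, -1.0]
finger_gap: 0.0159
gripper_force: 36.0
```

```bash
cat >> h.py <<'E'
def look(name):
    c=cam('wrist');im=c['img'];g=cv2.cvtColor(im,6)
    m=((g<60)).astype(np.uint8);m[130:]=0
    n,l,st,ce=cv2.connectedComponentsWithStats(m)
    for i in range(1,n):
        if 1500<st[i][4]<6000: print('ball px',ce[i].round(1),st[i])
    cv2.imwrite(f'pics/{name}.png',im);s=r.sense();print(s['position'].round(4) if hasattr(s['position'],'round') else s['position'],s['ft_torque'],s['wrist_force'],s['gripper_force'])
E
python3 -c "
from h import *
look('w3')"
```

```text
[ 0.4472 -0.2158  0.099 ] [-0.19856216 -0.0004409   0.0263345 ] [-0.12462203 -0.21174225 -2.53674684] 35.95898151397705
```

View pics/w3.png

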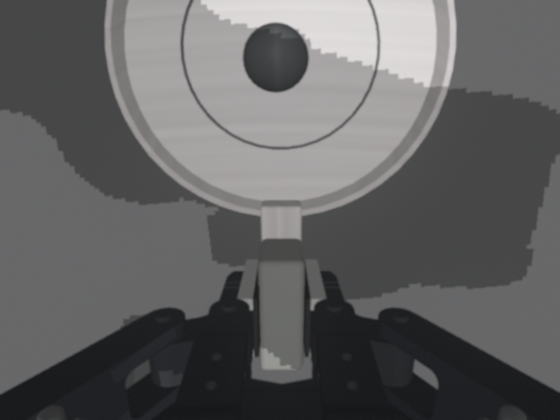

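The dish is held: the view is unchanged, so it is level, the ball is at (276,57), and the load is about 2.5 N. Lifting on.

>>> move_arm:
  series:
    - [[0, 0, -0.01], [0, 0, 0]]
    - [[0, 0, -0.03], [0, 0, 0]]
    - [[0, 0, -0.055], [0, 0, 0]]
    - [[0, 0, -0.08], [0, 0, 0]]
    - [[0, 0, -0.105], [0, 0, 0]]
    - [[0, 0, -0.13], [0, 0, 0]]
    - [[0, 0, -0.155], [0, 0, 0]]
    - [[0, 0, -0.175], [0, 0, 0]]
    - [[0, 0, -0.19], [0, 0, 0]]
    - [[0, 0, -0.2], [0, 0, 0]]

```text
time_s: 6.5
position: [0.4473, -0.2159, 0.1493]
tcp_rot: [0.737, 0.676, 0.0, 0.0]
wrist_force: [-0.1, -0.4, -2.2]
finger_gap: 0.0153
gripper_force: 35.9
```

>>> move_arm:
  series:
    - [[0, 0, -0.01], [0, 0, 0]]
    - [[0, 0, -0.03], [0, 0, 0]]
    - [[0, 0, -0.055], [0, 0, 0]]
    - [[0, 0, -0.08], [0, 0, 0]]
    - [[0, 0, -0.105], [0, 0, 0]]
    - [[0, 0, -0.13], [0, 0, 0]]
    - [[0, 0, -0.155], [0, 0, 0]]
    - [[0, 0, -0.175], [0, 0, 0]]
    - [[0, 0, -0.19], [0, 0, 0]]
    - [[0, 0, -0.195], [0, 0, 0]]

```text
time_s: 7.5
position: [0.4474, -0.2159, 0.1981]
tcp_rot: [0.737, 0.676, 0.0, 0.0]
wrist_force: [-0.7, -0.7, -1.7]
finger_gap: 0.0152
gripper_force: 36.0
```

```bash
python3 - <<'E'
from h import *
look('w4')
a=cv2.imread('pics/w3.png');b=cv2.imread('pics/w4.png');
for im in (a,b):
    g=cv2.cvtColor(im,6); e=np.abs(np.diff(g[100:225,281].astype(int)));print('rim/ring rows',[100+i for i in np.where(e>15)[0]])
    m=(g[:120,200:360]<70).astype(np.uint8);n,l,st,ce=cv2.connectedComponentsWithStats(m)
    print([ (ce[i]+[200,0]).round(1).tolist()+[int(st[i][4])] for i in range(1,n) if st[i][4]>800])
s=r.sense();p0=np.array(s['position']);y0=np.radians(85);y1=np.radians(-3)
p1=np.array([.630-.171*np.cos(y1),.0868-.171*np.sin(y1),.1975])
w=np.array([.5,1,1.25,1.25,1.25,1.25,1.25,1,.7,.4]);w/=w.sum();f=np.r_[0,np.cumsum(w)]
print(p0,p1)
for i in range(len(w)):
    ya=y0+(y1-y0)*f[i];d=(p1-p0)*w[i]
    A=np.array([[np.cos(ya),np.sin(ya),0],[np.sin(ya),-np.cos(ya),0],[0,0,-1]])
    print(i,(A.T@d/.25).round(4),round((y0-y1)*w[i]/np.pi,4))
E
```

```text
ball px [272.5  66.8] [ 245   27   62   64 1524]
[ 0.4473 -0.2159  0.1981] [-0.15426533 -0.04027034 -0.07007086] [ 0.02516197  0.15003305 -2.38309141] 35.9662127494812
rim/ring rows [np.int64(145), np.int64(146), np.int64(148), np.int64(149), np.int64(199), np.int64(200), np.int64(205), np.int64(206)]
[[274.0, 62.0, 2528]]
rim/ring rows [np.int64(145), np.int64(146), np.int64(148), np.int64(149), np.int64(199), np.int64(200), np.int64(205), np.int64(206)]
[[275.0, 59.5, 2999]]
[ 0.44734308 -0.21587477  0.19805575] [0.45923435 0.09574945 0.1975    ]
0 [ 0.0632 -0.0031  0.0001] 0.0248
1 [ 0.1256 -0.0161  0.0002] 0.0496
2 [ 0.152  -0.0442  0.0003] 0.062
3 [ 0.1406 -0.0728  0.0003] 0.062
4 [ 0.1238 -0.0987  0.0003] 0.062
5 [ 0.1023 -0.1208  0.0003] 0.062
6 [ 0.077  -0.1383  0.0003] 0.062
7 [ 0.039  -0.1205  0.0002] 0.0496
8 [ 0.0139 -0.0876  0.0002] 0.0347
9 [ 0.0024 -0.0506  0.0001] 0.0199
```

>>> move_arm:
  series:
    - [[0.001, 0, 0], [0, 0, 0.0005]]
    - [[0.004, 0, 0], [0, 0, 0.0015]]
    - [[0.008, 0, 0], [0, 0, 0.003]]
    - [[0.013, -0.001, 0], [0, 0, 0.005]]
    - [[0.019, -0.001, 0], [0, 0, 0.0075]]
    - [[0.027, -0.001, 0], [0, 0, 0.0105]]
    - [[0.035, -0.002, 0], [0, 0, 0.0138]]
    - [[0.044, -0.002, 0], [0, 0, 0.0173]]
    - [[0.0535, -0.003, 0], [0, 0, 0.021]]
    - [[0.063, -0.003, 0], [0, 0, 0.0248]]

```text
time_s: 8.55
position: [0.4478, -0.1998, 0.1977]
tcp_rot: [0.763, 0.647, -0.0, 0.0]
wrist_force: [-0.8, 0.1, -2.5]
finger_gap: 0.0153
gripper_force: 35.9
```

>>> move_arm:
  series:
    - [[0.011, -0.002, 0], [0, 0, 0.0043]]
    - [[0.022, -0.003, 0], [0, 0, 0.0088]]
    - [[0.034, -0.005, 0], [0, 0, 0.0135]]
    - [[0.046, -0.006, 0], [0, 0, 0.0183]]
    - [[0.059, -0.008, 0], [0, 0, 0.0232]]
    - [[0.072, -0.009, 0], [0, 0, 0.0282]]
    - [[0.085, -0.011, 0], [0, 0, 0.0334]]
    - [[0.098, -0.013, 0], [0, 0, 0.0387]]
    - [[0.112, -0.014, 0], [0, 0, 0.0441]]
    - [[0.126, -0.016, 0], [0, 0, 0.0496]]

```text
time_s: 9.55
position: [0.449, -0.168, 0.1977]
tcp_rot: [0.811, 0.585, 0.0, 0.0]
wrist_force: [0.4, 0.0, -1.9]
finger_gap: 0.0158
gripper_force: 35.9
```

```bash
python3 - <<'E'
from h import *
look('w5')
g=cv2.cvtColor(cv2.imread('pics/w5.png'),6); e=np.abs(np.diff(g[100:225,281].astype(int)));print([100+int(i) for i in np.where(e>15)[0]])
E
```

```text
[ 0.449  -0.1673  0.1976] [-0.11541917  0.09844008 -0.00283244] [-0.65329319  1.15696506 -2.24060188] 35.94236075878143
[145, 146, 148, 149, 199, 200, 205, 206]
```

View pics/w5.png

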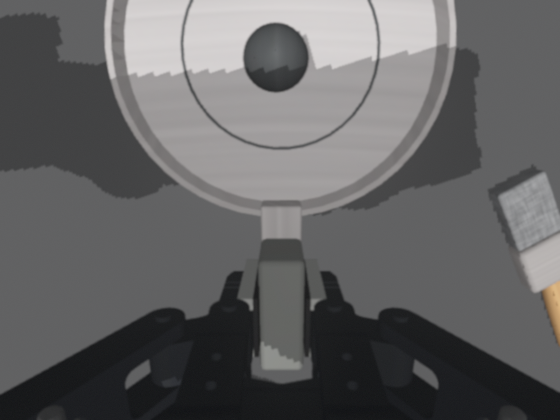

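The ball (276,57) and rim have not moved, so I'll continue.

>>> move_arm:
  series:
    - [[0.006, -0.002, 0], [0, 0, 0.0025]]
    - [[0.018, -0.005, 0], [0, 0, 0.0075]]
    - [[0.034, -0.01, 0], [0, 0, 0.014]]
    - [[0.051, -0.015, 0], [0, 0, 0.021]]
    - [[0.068, -0.02, 0], [0, 0, 0.028]]
    - [[0.085, -0.025, 0], [0, 0, 0.035]]
    - [[0.102, -0.03, 0], [0, 0, 0.042]]
    - [[0.119, -0.035, 0], [0, 0, 0.049]]
    - [[0.136, -0.04, 0], [0, 0, 0.0555]]
    - [[0.152, -0.044, 0], [0, 0, 0.062]]

```text
time_s: 10.6
position: [0.4504, -0.1283, 0.1976]
tcp_rot: [0.864, 0.503, -0.0, -0.0]
wrist_force: [0.1, -0.4, -1.9]
finger_gap: 0.0158
gripper_force: 36.0
```

>>> move_arm:
  series:
    - [[0.014, -0.007, 0], [0, 0, 0.0062]]
    - [[0.028, -0.014, 0], [0, 0, 0.0124]]
    - [[0.042, -0.022, 0], [0, 0, 0.0186]]
    - [[0.056, -0.029, 0], [0, 0, 0.0248]]
    - [[0.07, -0.036, 0], [0, 0, 0.031]]
    - [[0.084, -0.044, 0], [0, 0, 0.0372]]
    - [[0.098, -0.051, 0], [0, 0, 0.0434]]
    - [[0.112, -0.058, 0], [0, 0, 0.0496]]
    - [[0.127, -0.066, 0], [0, 0, 0.0558]]
    - [[0.141, -0.073, 0], [0, 0, 0.062]]

```text
time_s: 11.6
position: [0.4519, -0.0887, 0.1977]
tcp_rot: [0.909, 0.417, -0.0, 0.0]
wrist_force: [-0.8, 0.7, -1.5]
finger_gap: 0.0154
gripper_force: 35.9
```

>>> move_arm:
  series:
    - [[0.012, -0.01, 0], [0, 0, 0.0062]]
    - [[0.025, -0.02, 0], [0, 0, 0.0124]]
    - [[0.037, -0.03, 0], [0, 0, 0.0186]]
    - [[0.05, -0.04, 0], [0, 0, 0.0248]]
    - [[0.062, -0.05, 0], [0, 0, 0.031]]
    - [[0.074, -0.059, 0], [0, 0, 0.0372]]
    - [[0.087, -0.069, 0], [0, 0, 0.0434]]
    - [[0.099, -0.079, 0], [0, 0, 0.0496]]
    - [[0.112, -0.089, 0], [0, 0, 0.0558]]
    - [[0.124, -0.099, 0], [0, 0, 0.062]]

```text
time_s: 12.6
position: [0.4533, -0.0491, 0.1976]
tcp_rot: [0.945, 0.327, 0.0, 0.0]
wrist_force: [-0.9, 0.1, -2.5]
finger_gap: 0.0156
gripper_force: 35.9
```

>>> move_arm:
  series:
    - [[0.01, -0.012, 0], [0, 0, 0.0062]]
    - [[0.02, -0.024, 0], [0, 0, 0.0124]]
    - [[0.031, -0.036, 0], [0, 0, 0.0186]]
    - [[0.041, -0.048, 0], [0, 0, 0.0248]]
    - [[0.051, -0.06, 0], [0, 0, 0.031]]
    - [[0.061, -0.073, 0], [0, 0, 0.0372]]
    - [[0.072, -0.085, 0], [0, 0, 0.0434]]
    - [[0.082, -0.097, 0], [0, 0, 0.0496]]
    - [[0.092, -0.109, 0], [0, 0, 0.0558]]
    - [[0.102, -0.121, 0], [0, 0, 0.062]]

```text
time_s: 13.6
position: [0.4546, -0.0096, 0.1977]
tcp_rot: [0.972, 0.233, 0.0, 0.0]
wrist_force: [-0.9, -0.1, -2.7]
finger_gap: 0.0152
gripper_force: 35.9
```

>>> move_arm:
  series:
    - [[0.008, -0.014, 0], [0, 0, 0.0062]]
    - [[0.016, -0.028, 0], [0, 0, 0.0124]]
    - [[0.023, -0.042, 0], [0, 0, 0.0186]]
    - [[0.031, -0.056, 0], [0, 0, 0.0248]]
    - [[0.039, -0.07, 0], [0, 0, 0.031]]
    - [[0.047, -0.084, 0], [0, 0, 0.0372]]
    - [[0.055, -0.098, 0], [0, 0, 0.0434]]
    - [[0.062, -0.111, 0], [0, 0, 0.0496]]
    - [[0.07, -0.125, 0], [0, 0, 0.0558]]
    - [[0.077, -0.138, 0], [0, 0, 0.062]]

```text
time_s: 14.6
position: [0.4561, 0.0299, 0.1976]
tcp_rot: [0.99, 0.138, 0.0, 0.0]
wrist_force: [0.9, -0.3, -1.6]
finger_gap: 0.0154
gripper_force: 35.9
```

>>> move_arm:
  series:
    - [[0.005, -0.014, 0], [0, 0, 0.006]]
    - [[0.01, -0.028, 0], [0, 0, 0.0117]]
    - [[0.014, -0.042, 0], [0, 0, 0.0173]]
    - [[0.018, -0.055, 0], [0, 0, 0.0226]]
    - [[0.022, -0.067, 0], [0, 0, 0.0277]]
    - [[0.026, -0.079, 0], [0, 0, 0.0325]]
    - [[0.03, -0.09, 0], [0, 0, 0.0371]]
    - [[0.033, -0.101, 0], [0, 0, 0.0415]]
    - [[0.036, -0.111, 0], [0, 0, 0.0457]]
    - [[0.039, -0.12, 0], [0, 0, 0.0496]]

```text
time_s: 15.6
position: [0.4572, 0.0613, 0.1976]
tcp_rot: [0.998, 0.06, 0.0, 0.0]
wrist_force: [0.3, 0.5, -1.7]
finger_gap: 0.0153
gripper_force: 35.9
```

>>> move_arm:
  series:
    - [[0.002, -0.009, 0], [0, 0, 0.0037]]
    - [[0.004, -0.018, 0], [0, 0, 0.0073]]
    - [[0.006, -0.027, 0], [0, 0, 0.0108]]
    - [[0.007, -0.036, 0], [0, 0, 0.0143]]
    - [[0.008, -0.045, 0], [0, 0, 0.0178]]
    - [[0.01, -0.054, 0], [0, 0, 0.0213]]
    - [[0.011, -0.063, 0], [0, 0, 0.0248]]
    - [[0.012, -0.072, 0], [0, 0, 0.0283]]
    - [[0.013, -0.08, 0], [0, 0, 0.0316]]
    - [[0.014, -0.088, 0], [0, 0, 0.0347]]

```text
time_s: 16.6
position: [0.458, 0.0835, 0.1976]
tcp_rot: [1.0, 0.006, 0.0, 0.0]
wrist_force: [-0.1, 0.8, -1.2]
finger_gap: 0.0153
gripper_force: 36.0
```

>>> move_arm:
  series:
    - [[0, -0.008, 0], [0, 0, 0.0032]]
    - [[0, -0.016, 0], [0, 0, 0.0062]]
    - [[0.001, -0.023, 0], [0, 0, 0.009]]
    - [[0.001, -0.03, 0], [0, 0, 0.0116]]
    - [[0.001, -0.036, 0], [0, 0, 0.014]]
    - [[0.002, -0.041, 0], [0, 0, 0.0162]]
    - [[0.002, -0.045, 0], [0, 0, 0.018]]
    - [[0.002, -0.048, 0], [0, 0, 0.0191]]
    - [[0.002, -0.05, 0], [0, 0, 0.0197]]
    - [[0.002, -0.051, 0], [0, 0, 0.0199]]

```text
time_s: 17.6
position: [0.4583, 0.0961, 0.1976]
tcp_rot: [1.0, -0.025, 0.0, 0.0]
wrist_force: [-0.0, 0.2, -2.8]
finger_gap: 0.0156
gripper_force: 36.0
```

```bash
python3 - <<'E'
from h import *
look('w6');t=cam('top');s=cam('scene');w=cv2.imread('pics/w6.png')
g=cv2.cvtColor(w,6); e=np.abs(np.diff(g[100:225,281].astype(int)));print([100+int(i) for i in np.where(e>15)[0]])
cv2.imwrite('pics/t6.png',t['img']);cv2.imwrite('pics/s6.png',s['img'])
f=lambda im,x,y,w,h,k:cv2.resize(im[y:y+h,x:x+w],None,fx=k,fy=k,interpolation=cv2.INTER_CUBIC)
a=f(t['img'],210,140,100,75,4);b=f(s['img'],270,170,100,75,4)
cv2.imwrite('pics/c6.png',np.vstack([np.hstack([a,b]),np.hstack([cv2.resize(w,(400,300)),np.zeros_like(a)])]))
E
```

```text
ball px [274.5  57.8] [ 245   22   63   67 2461]
[0.4584 0.0961 0.1976] [0.02332286 0.15323935 0.00380798] [-0.24753189  0.48808308 -1.47934264] 36.04870140552521
[146, 147, 148, 149, 199, 200, 206]
```

View pics/c6.png

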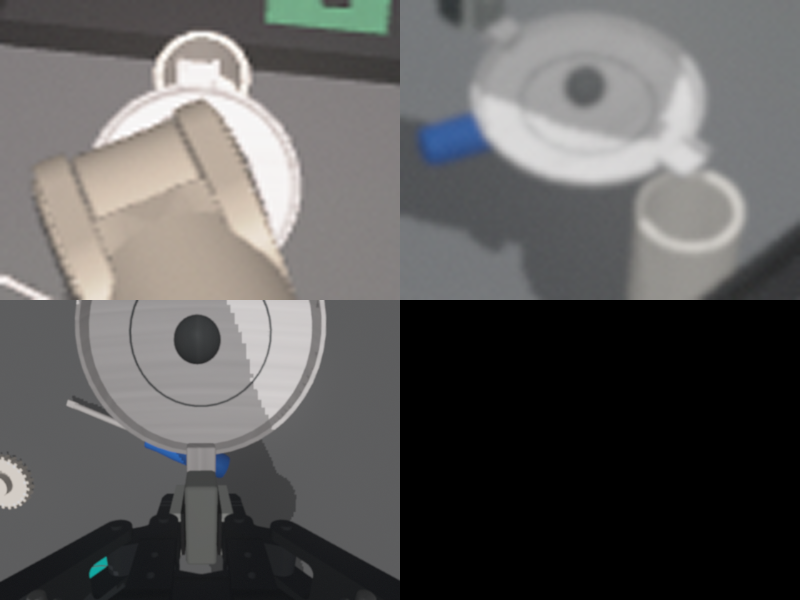

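The dish is level with the ball centred. The lip tip is at about top (259.8,155) and scene (342.5,211), over the cup. I'll check it by triangulation.

```bash
python3 - <<'E'
from h import *
t=cam('top');s=cam('scene')
print(tri(t,(259.8,155),s,(342.5,211)),onz(t,[(259.8,155)],.125),onz(s,[(342.5,211)],.125))
print('ball scene',onz(s,[(270+186/4,170+86/4)],.127), 'rim c',onz(s,[(270+190/4,170+98/4)],.125))
st=r.sense();print(st['position'],max(map(abs,st['dq'])))
E
```

```text
(array([0.62925897, 0.08652885, 0.12614846]), np.float64(0.0015500159315178692)) [[0.63015777 0.08712723 0.125     ]] [[0.62826706 0.08671133 0.125     ]]
ball scene [[0.5491299  0.09268056 0.127     ]] rim c [[0.55562117 0.08850829 0.125     ]]
[0.45832667 0.09604816 0.19762385] 0.0013556833238438275
```

```bash
python3 -c "
from h import *
print(r.hand_in())"
```

```text
the job is handed in; nothing more can be done
None
```

I've handed the job in: the dish is held level over the feed cup, with the lip tip measured about 1 mm from the cup's centre and 36 mm above its rim. The ball is near the middle, well inside the ring, and the grip is 36 N. The hand-in returned no verdict, so I don't know the judged result.

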